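Reload the spring magazine with two cartons of glass slides

ROBOT

A 6-joint arm with a two-finger parallel gripper is mounted at the origin on the work surface; the furniture and walls round the work are solid. World frame = base frame: x ahead of the robot, y to its left, z up, the work surface at z = 0. Lengths are in m, angles in rad, forces in N, time in s.
With the tool pointing down it reaches from about 0.275 to 0.725 m from the base axis. Payload 15.9 kg.
Tool frame: the origin (TCP) lies at the very end of the fingers, on their centre line; the grasp point (between the pads) lies robot.grasp_offset behind it (robot.grasp_offset is the distance from the TCP to the grasp point, in m); z points along the fingers, y is the line along which they close (so a half turn about z gives the same grasp; the last joint's range is limited). The gripper opens to 85 mm and grips with 20 to 120 N. Pads are 22 mm wide; open, the fingers measure 114 mm over their backs; the gripper's body (76 mm by 85 mm) begins 54 mm behind the grasp point. The pads swing forward as they close: fully open they stand 13 mm farther back than shut.
Start: joints at [1.135, 0.213, -0.034, 1.323, 0, 1.571], TCP at [0.211, 0.453, 0.231] pointing down, gripper open.
Joint ranges: [-2.98, 2.98], [-0.74, 1.72], [-1.14, 1.35], [-2.1, 2.04], [-1.57, 1.44], [-3.14, 3.14]. Speed limits (rad/s): [1.89, 1.89, 2.39, 2.57, 3.14, 3.14].

INTERFACE

Orientations are given as a rotation vector (axis times angle).
In Python, from station import robot gives the robot as it stands. The module is installed in compiled form; this text tells all that it offers. Calls block until the motion is done:
- robot.move_to(position, orientation): joint-space move of the TCP to a pose.
- robot.movel(position, frame=None, max_speed=0.15): straight line of the TCP; frame=None keeps the orientation; max_speed is the mean speed in m/s.
- robot.set_joints(angles): joint-space move.
- robot.gripper_to(opening, strength=None): finger opening in m; strength is the grip in N (None keeps the last); returns when the fingers have stopped.
- robot.hold(seconds).
- robot.inverse_kinematics(position, orientation): joint angles nearest the present ones, or None.
- robot.sense(): the state.
- robot.get_image(name): name is "scene" or "top" or "wrist"; returns (picture, depth): 384x512x3 uint8, red, green, blue; 384x512 float32, m along the optical axis (not along the pixel's ray), 0 where there is no reading.
- robot.camera_params(name): a dict with "fx", "fy", "cx", "cy" (pixels), "D" ([k1, k2, p1, p2, k3] as OpenCV has them; the pictures are not rectified), "world_from_camera" (4x4, takes a point from camera to world coordinates). Camera axes: x right, y down, z forward; pixel columns grow to the right and rows downward; lengths in m; the calibration is good to about 2 mm. A picture is of the moment at which its call begins: read the wrist's pose just before it. camera_params takes no time and is no camera call; for the wrist camera it gives the pose at the moment of the call.
A pose or a line that the arm cannot do raises robot.Unreachable and nothing moves.
- robot.hand_in(): hands the job in; it is judged then, once.
Trained networks look in the newest picture that a camera, given by its name, has taken for a name from the list of things; names that differ only in an ending like _2 or _b are one class to them, and where a whole thing is asked for, a point or a joint stands for the part that bears it (a point fixed in the world has none). Each returns a list of dicts, best first, with "confidence" (0 to 1); they miss things now and then, are a little off and sometimes report something else, mostly with a low value. They report only what shows in the picture. A call takes as long as a camera call. They do not tell look-alikes from the thing itself.
- robot.spot_in(camera, thing): "location" ([x, y, z] in m, in world coordinates, good to about 4 mm: the middle of the surface that is visible of it).
- robot.masks_of(camera, thing): "region" (384x512 bool, what is visible of it).
The state is a dict: "clock": time; "qpos": joint angles; "qd": joint speeds; "tau": joint torques, N m; "position": TCP position; "orientation": TCP orientation; "ft_force": force on the tool from outside, world axes, zero at the start; "wrist_torque": the same for the moment, N m; "width": finger opening in m; "grasp_force": force on a finger pad.
Only numpy, scipy, OpenCV 4.12 (cv2) and the standard library are available. Lean on these libraries where they do the work, as an engineer would, in place of code of your own. Each camera call takes 0.05 s, during which the arm holds its last target. There are 200 camera calls.

TASK

Reload the empty spring magazine with the two cartons of glass slides, one at a time and lying flat: push each one straight down from above, past the two sprung steel lips, until the lips snap over it and hold it down. Feel your way and press gently, above all on the second one, for the magazine is then almost solid full and the glass must not be crushed against its bottom. Let go of both at the end and leave the loupe, the dropper bottle and the timer alone.

Things in the scene. Friction and masses are not known exactly. Their poses are not given: they have to be found in the camera images.
- magazine: Fixed magazine: grey base plate 84x136x10 mm (x,y,z) with two rods; between them an open-sided aluminium carriage holding the well. Origin: centre of the plate's underside on the bench, z up, y along the well. The carriage is clamped on the rods h = 0 to 16 mm above its lowest place; h is not measured, varies from start to start. Above 35 N between carton and magazine the glass breaks
- mouth (a point): Well axis at the mouth, 128 mm up, for h = 0 (all points belong to the base plate: the real part is h higher). The well is centred on the base's origin, 33 mm in x, 85 mm in y, flared a little at the mouth. Corner posts guide a carton's outer 9 mm at both ends; the middle 65 mm of both x sides is open all the way down, so fingers holding a carton by its x sides can go down with it
- lip_level (a point): Well axis at the lower ends of the two lips, 88 mm up, for h = 0. Each lip is a 26 mm steel leaf at a y end of the well, hinged on top, leaning inward so that its lower end stands about 5 mm over a carton's end. A carton going down pushes the lips out (2 to 6 N drag in all); they snap back once its top has passed below them and then hold it down against the spring
- stop_level (a point): Well axis, 26 mm up, for h = 0: where the top of the follower (black plate on a spring) meets its stop, which gives up to 0.8 mm more from about 14 N on at 10 N/mm, then is solid. Empty, its top is 79 mm up (+ h), pushing up with 4 N, 0.11 N more per mm. With both cartons in, this stop comes 2 mm after the lips snap; the first has 30 mm more to spare. Loading takes 5 to 13 N
- carton_a: Loose white carton of glass slides with printed top, a box 30 x 82 x 30 mm (x, y, z), about 0.12 kg, lying flat on the bench. Origin: centre of its underside; y along its length, z up. Either way round fits
- carton_b: The second, identical carton, 30 x 82 x 30 mm, about 0.12 kg; origin and axes as the first
- loupe: Bystander: black round loupe standing on its skirt, 44 mm across, 40 mm high; origin centre of its underside
- dropper_bottle: Bystander: white dropper bottle, 36 mm across, 98 mm high, upright; origin centre of its underside
- timer: Bystander: white digital timer lying flat, 62 x 66 x 19 mm; origin centre of its underside
Mind the look-alikes: they are no part of the job. Leave any purple look-alike of the carton_b alone.

How it is judged:
By the outcome, as a careful person would: the job done as asked, in the order asked, and still so for the second after the job is handed in, with the robot touching nothing.
It also fails if it takes over 72 s, if anything falls off the work surface, if the arm or the gripper's body presses on something with over 40 N, if the wrist force passes 120 N, or if a joint passes its speed limit or range.

## Working session

There is one attempt and no reset: what is moved stays moved. The work goes in short steps, each a Python script; the robot and the scene stay as the last script left them, time stands still between calls to the robot, and variables do not carry over. Pictures are saved under pics/ and viewed, at most 10 in all, crops included, and the job is handed in when it is done.

```bash
mkdir -p pics
python3 - <<'E'
from station import robot
import cv2,numpy as np
print(robot.grasp_offset, robot.sense())
ims=[]
for c in ("scene","top"):
    im,d=robot.get_image(c); np.save(f"{c}_d.npy",d); cv2.imwrite(f"{c}.png",im[:,:,::-1]); ims.append(im)
    p=robot.camera_params(c); print(c,p["fx"],p["D"],np.round(p["world_from_camera"],3).tolist())
    for t in ("magazine","carton_a","loupe","dropper_bottle","timer"):
        print(c,t,[(np.round(r["location"],3).tolist(),round(r["confidence"],2)) for r in robot.spot_in(c,t)])
for c,im in zip(("scene","top"),ims):
    cv2.imwrite(f"pics/{c}1.png",cv2.resize(im[:,:,::-1],(800,600)))
E
```

```text
0.0187 {'clock': 0.0, 'qpos': array([ 1.13499078e+00,  2.13358557e-01, -3.50486033e-02,  1.32346378e+00,
       -1.52464315e-05,  1.57081461e+00]), 'qd': array([-0.00098848,  0.00084189, -0.00092331, -0.0012918 ,  0.0005094 ,
       -0.00089826]), 'tau': array([ 1.76929152e-03, -6.86165214e+01,  4.87122774e+01,  1.77637814e-02,
       -4.56140708e-05, -9.51004949e-06]), 'position': array([0.21093969, 0.45297307, 0.23081911]), 'orientation': array([-6.79138180e-01, -3.06708444e+00,  1.65314984e-03]), 'ft_force': array([-0.22109615, -0.4214911 ,  0.07586482]), 'wrist_torque': array([0.01397514, 0.00522   , 0.03444562]), 'grasp_force': 0.0, 'width': 0.0856545869501165}
scene 445.5048682686003 [0.04661247 0.         0.         0.         0.        ] [[0.789, -0.456, 0.411, -0.006], [-0.614, -0.593, 0.521, -0.799], [0.006, -0.664, -0.748, 1.19], [0.0, 0.0, 0.0, 1.0]]
scene magazine [([0.482, 0.203, 0.035], 0.94)]
scene carton_a [([0.522, -0.43, 0.031], 0.69), ([0.484, -0.324, 0.028], 0.54)]
scene loupe [([0.553, -0.117, 0.037], 0.73)]
scene dropper_bottle [([0.484, 0.195, 0.033], 0.32)]
scene timer [([0.562, 0.022, 0.013], 0.59)]
top 365.5398839665657 [-0.06180734  0.          0.          0.          0.        ] [[-0.065, -0.977, 0.201, 0.34], [-0.998, 0.064, -0.012, -0.057], [-0.001, -0.201, -0.98, 1.262], [0.0, 0.0, 0.0, 1.0]]
top magazine [([0.486, 0.208, 0.017], 0.65)]
top carton_a [([0.522, -0.424, 0.029], 0.79), ([0.486, -0.31, 0.036], 0.58), ([0.688, -0.468, 0.03], 0.5)]
top loupe [([0.556, -0.115, 0.038], 0.48)]
top dropper_bottle [([0.614, 0.337, 0.049], 0.56), ([0.484, -0.31, 0.034], 0.4)]
top timer [([0.552, 0.026, 0.02], 0.56), ([0.486, -0.308, 0.036], 0.43)]
```

View pics/scene1.png

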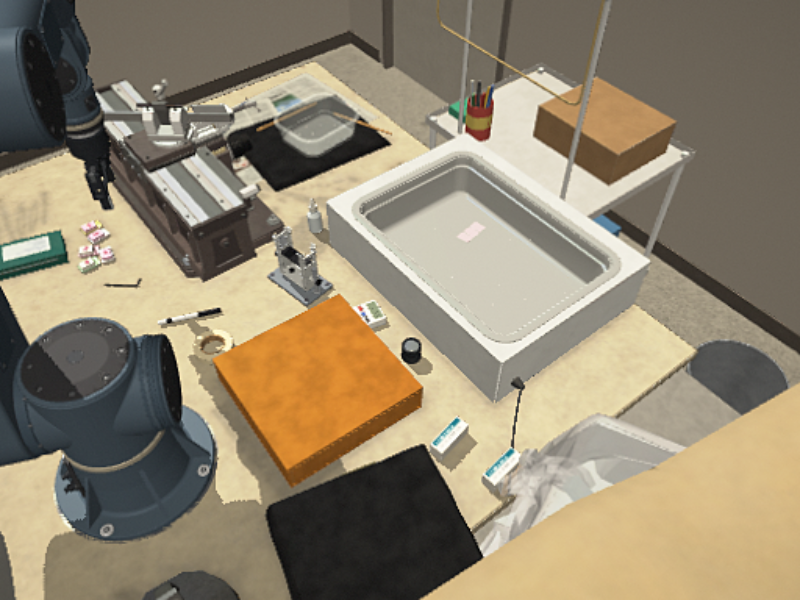

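View pics/top1.png

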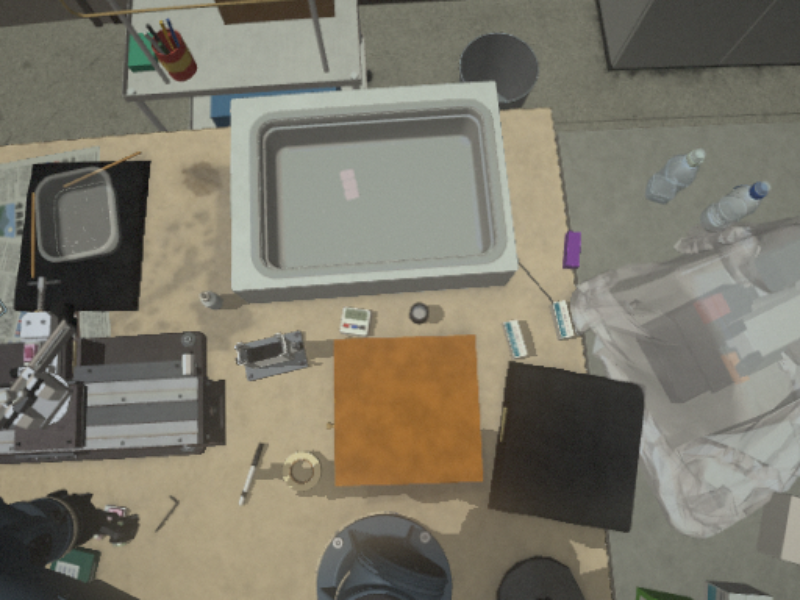

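The scene picture shows the magazine at (300,265), cartons at (450,435) and (502,468), and the loupe, timer and bottle at (411,350), (370,315) and (313,215). In the top picture the magazine is at (272,355) and the cartons at (515,339) and (563,320). The purple look-alike is at (572,250). A thin stem stands near the far carton.

```bash
cat > h.py <<'E'
import numpy as np,cv2
from station import robot
def cloud(d,p):
    "world xyz for every pixel (HxWx3), nan where no reading"
    H,W=d.shape; K=np.array([[p["fx"],0,p["cx"]],[0,p["fy"],p["cy"]],[0,0,1.]])
    u=np.stack(np.meshgrid(np.arange(W),np.arange(H)),-1).reshape(-1,1,2).astype(float)
    n=cv2.undistortPoints(u,K,np.array(p["D"],float)).reshape(H,W,2)
    T=np.array(p["world_from_camera"]); q=np.dstack([n*d[...,None],d])
    w=q@T[:3,:3].T+T[:3,3]; w[d<=0]=np.nan
    return w
def rect(pts):
    "minAreaRect of xy points -> centre, (short,long), yaw of long axis"
    (c,(a,b),t)=cv2.minAreaRect((pts[:,:2]*1000).astype(np.float32)); t=np.radians(t)
    if a<b: t+=np.pi/2; a,b=b,a
    t=(t+np.pi/2)%np.pi-np.pi/2
    return np.round(np.array(c)/1000,4),(round(b,1),round(a,1)),round(t,3)
E
python3 - <<'E'
from h import *
for c in("scene","top"):
    d=np.load(c+"_d.npy"); w=cloud(d,robot.camera_params(c)); x,y,z=np.moveaxis(w,-1,0)
    def box(n,a,b,e,f,lo=.01,hi=.6):
        m=(x>a)&(x<b)&(y>e)&(y<f)&(z>lo)&(z<hi)
        if m.sum()>5: print(c,n,m.sum(),"z",np.round(np.percentile(z[m],[5,50,95,100]),3),*rect(w[m]))
    box("ca",.42,.56,-.37,-.26,.022,.045); box("cb",.44,.59,-.5,-.375,.022,.045)
    box("mag",.40,.58,.1,.3,.02); box("magtop",.40,.58,.1,.3,.11); box("orange",.2,.46,-.2,.08)
    box("black",.15,.45,-.55,-.27); box("sink",.6,.8,-.25,.2,.02)
    box("stem",.4,.75,-.6,-.25,.045)
    m=(x>.4)&(x<.75)&(y>-.6)&(y<-.25)&(z>.05); print(np.round(w[m][::max(1,m.sum()//12)],3).tolist())
    m=(x>.4)&(x<.58)&(y>.1)&(y<.3); print(np.histogram(z[m],np.arange(0,.2,.01))[0])
E
```

```text
scene ca 271 z [0.026 0.031 0.035 0.037] [ 0.4892 -0.3175] (31.3, 83.6) 0.185
scene cb 415 z [0.025 0.032 0.042 0.045] [ 0.5172 -0.4329] (70.8, 159.2) 0.93
scene mag 645 z [0.022 0.082 0.128 0.178] [0.4829 0.227 ] (62.9, 176.8) -1.209
scene magtop 125 z [0.111 0.122 0.135 0.178] [0.479  0.2373] (62.9, 154.7) -1.209
scene orange 6653 z [0.067 0.072 0.076 0.08 ] [ 0.33 -0.06] (260.0, 279.8) 1.571
scene black 8695 z [0.05  0.054 0.059 0.272] [ 0.3001 -0.4099] (279.2, 300.5) -0.003
scene sink 6070 z [0.039 0.068 0.154 0.16 ] [ 0.7024 -0.025 ] (195.1, 449.9) -1.571
scene stem 4112 z [0.052 0.153 0.368 0.371] [ 0.575  -0.4251] (349.8, 349.9) 0.0
[[0.744, -0.277, 0.155], [0.659, -0.284, 0.154], [0.715, -0.312, 0.105], [0.639, -0.314, 0.129], [0.611, -0.276, 0.054], [0.512, -0.566, 0.364], [0.484, -0.566, 0.36], [0.517, -0.521, 0.232], [0.47, -0.596, 0.368], [0.403, -0.355, 0.055], [0.424, -0.594, 0.362], [0.498, -0.484, 0.054], [0.4, -0.549, 0.115]]
[646 193 111  30  31  51  35  39 139  41  43  47  54  22   0   0   0   2
   0]
top ca 252 z [0.025 0.031 0.038 0.045] [ 0.4775 -0.3313] (71.3, 
[... 280 characters left out ...]
075 0.079] [ 0.3322 -0.06  ] (255.7, 279.8) 1.571
top black 7341 z [0.033 0.054 0.06  0.271] [ 0.3001 -0.4099] (279.6, 300.2) -0.002
top sink 7493 z [0.049 0.056 0.154 0.16 ] [ 0.7053 -0.025 ] (190.7, 450.7) -1.566
top stem 6894 z [0.055 0.21  0.365 0.372] [ 0.575 -0.425] (349.9, 349.9) -1.57
[[0.75, -0.282, 0.153], [0.669, -0.259, 0.126], [0.547, -0.578, 0.358], [0.535, -0.549, 0.347], [0.538, -0.525, 0.274], [0.527, -0.512, 0.245], [0.522, -0.5, 0.189], [0.507, -0.485, 0.174], [0.497, -0.482, 0.119], [0.448, -0.556, 0.286], [0.438, -0.548, 0.22], [0.414, -0.568, 0.244], [0.401, -0.334, 0.052]]
[1293  246   66    8   10   39   14   26  216   23   27   22   55   32
    0    0    0    0    1]
```

```bash
cat >> h.py <<'E'
from scipy.spatial.transform import Rotation as Ro
def ori(phi):
    "tool down, closing line at angle phi"
    c,s=np.cos(phi),np.sin(phi)
    return Ro.from_matrix(np.array([[-s,c,0],[c,s,0],[0,0,-1.]])).as_rotvec()
def best_phi(pos,phi):
    "of the two half-turn choices, the one with nearer joints"
    q0=robot.sense()["qpos"]; o=[]
    for f in(phi,phi+np.pi):
        q=robot.inverse_kinematics(pos,ori(f))
        if q is not None:o.append((np.abs(np.array(q)-q0).max(),f))
    return min(o)[1]
def look(target,phi,tcpz):
    "TCP pose with the wrist camera's axis through target"
    s=robot.sense(); R=Ro.from_rotvec(s["orientation"]).as_matrix()
    T=np.array(robot.camera_params("wrist")["world_from_camera"])
    rc=R.T@(T[:3,3]-s["position"]); rz=R.T@T[:3,2]
    R2=Ro.from_rotvec(ori(phi)).as_matrix(); c=R2@rc; a=R2@rz
    k=(target[2]-tcpz-c[2])/a[2]
    return np.r_[(np.array(target)-c-k*a)[:2],tcpz]
def snap(name,view=True):
    p=robot.camera_params("wrist"); im,d=robot.get_image("wrist")
    np.savez(name+".npz",im=im,w=cloud(d,p)); 
    if view: cv2.imwrite(f"pics/{name}.png",im[:,:,::-1])
    return im,cloud(d,p)
E
python3 - <<'E'
from h import *
s=robot.sense();R=Ro.from_rotvec(s["orientation"]).as_matrix();T=np.array(robot.camera_params("wrist")["world_from_camera"])
print("cam in tool",np.round(R.T@(T[:3,3]-s["position"]),3),np.round(R.T@T[:3,:3],2).tolist())
o=[]
for f in(.3,.3+np.pi):
    try:
        P=look([.484,.212,.1],f,.33);q=robot.inverse_kinematics(P,ori(f))
        print(f,P,q)
        if q is not None:o.append((np.abs(q-s["qpos"]).max(),f,P))
    except Exception as e:print(e)
_,f,P=min(o,key=lambda t:t[0])
robot.move_to(P,ori(f)); im,w=snap("mag")
print(robot.sense()["clock"])
x,y,z=np.moveaxis(w,-1,0)
for a,b in((.006,.015),(.085,.1),(.1,.115),(.115,.125),(.125,.135),(.135,.15),(.15,.2)):
    m=(z>a)&(z<b)&(abs(x-.484)<.1)&(abs(y-.21)<.1)
    if m.sum()>20:print(a,m.sum(),np.median(z[m]),rect(w[m]))
E
```

```text
cam in tool [ 0.067  0.002 -0.143] [[-0.0, -0.96, -0.27], [1.0, -0.0, 0.0], [-0.0, -0.27, 0.96]]
0.3 [0.47181711 0.24604089 0.33      ] [4.80679738e-01 2.94392525e-01 3.20939676e-01 1.59734348e+00
 4.44089210e-16 1.75147607e+00]
3.441592653589793 [0.49618289 0.17795911 0.33      ] [ 3.44365527e-01  2.83036512e-01  3.05567408e-01  1.59332722e+00
 -4.44089210e-16 -1.52643080e+00]
1.9583
0.006 1854 0.00986039714949119 (array([0.4905, 0.2157]), (84.2, 135.6), np.float64(-1.401))
0.085 317 0.08571514430190896 (array([0.4902, 0.2234]), (37.5, 107.2), np.float64(-1.442))
0.1 181 0.10737807805635319 (array([0.4899, 0.2135]), (37.6, 88.2), np.float64(-1.369))
0.115 264 0.1223950434185799 (array([0.4905, 0.2153]), (38.3, 101.3), np.float64(-1.401))
0.125 274 0.13213287470631493 (array([0.4907, 0.2149]), (45.7, 98.9), np.float64(-1.4))
0.15 125 0.19661115160596287 (array([0.4114, 0.3065]), (7.3, 53.4), np.float64(-0.011))
```

View pics/mag.png

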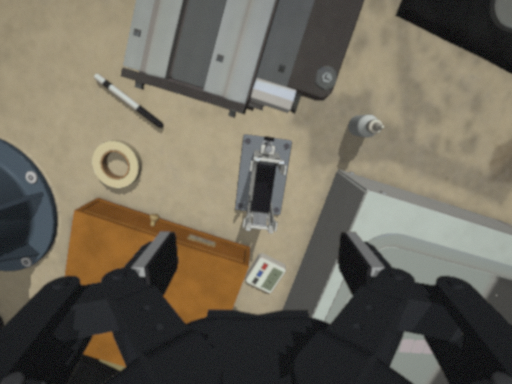

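The picture shows the magazine at (265,185), with the black follower in the well between the lips, the timer at (265,275) and the bottle at (370,125). The plate measures 84.2 x 135.6 mm, matching the real size, and its centre is (0.4905, 0.2155) with yaw 0.17.

Run:
```python
from h import *
w=np.load("mag.npz")["w"];x,y,z=np.moveaxis(w,-1,0)
m=(z>.115)&(z<.15)&(abs(x-.49)<.06)&(abs(y-.215)<.07);print("mouth z",np.percentile(z[m],[50,80,90,95,99]))
c,s=np.cos(.17),np.sin(.17);u=(x-.4905)*c+(y-.2153)*s;v=-(x-.4905)*s+(y-.2153)*c
m=(abs(u)<.008)&(abs(v)<.025);print("follower",np.percentile(z[m],[5,50,95]))
t=[.505,-.365,.03];o=[];q0=robot.sense()["qpos"]
for f in(1.756,1.756-np.pi):
    P=look(t,f,.25);q=robot.inverse_kinematics(P,ori(f));print(f,P,q)
    if q is not None:o.append((np.abs(q-q0).max(),f,P))
_,f,P=min(o,key=lambda t:t[0])
robot.move_to(P,ori(f)); im,w=snap("car")
print(robot.sense()["clock"],f)
x,y,z=np.moveaxis(w,-1,0)
for r in robot.masks_of("wrist","carton_a"):
    k=cv2.erode(r["region"].astype(np.uint8),np.ones((3,3)))>0
    m=k&(z>.024)&(z<.04)
    if m.sum()>50: print(round(r["confidence"],2),m.sum(),np.median(z[m]),rect(w[m]),np.median(im[m],axis=0))
```

```text
mouth z [0.12573054 0.13312739 0.1339587  0.13442109 0.13542117]
follower [0.08300981 0.08429576 0.08548767]
1.756 [ 0.47382053 -0.37214472  0.25      ] [-0.66578281  0.43425487  0.31961341  1.45615487  0.         -0.85098648]
-1.385592653589793 [ 0.53617947 -0.35785528  0.25      ] [-0.58852188  0.53677596  0.48065161  1.51467198  0.          2.3678671 ]
4.2 -1.385592653589793
0.95 1537 0.030261305172079866 (array([ 0.6852, -0.4677]), (30.0, 80.8), np.float64(-0.23)) [128.  66. 159.]
0.63 1156 0.030360119468988367 (array([ 0.4924, -0.3165]), (28.7, 79.8), np.float64(0.191)) [213. 215. 205.]
0.6 1202 0.030351026530413355 (array([ 0.5274, -0.4247]), (29.1, 80.7), np.float64(0.115)) [204.5 208.  201. ]
```

View pics/car.png

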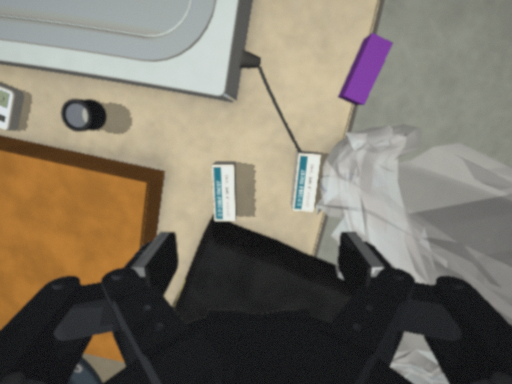

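The wrist picture shows the two white cartons at (224,192) and (306,182), the purple one at (367,70), a thin wire ending at (300,152) and the bag beside carton_b. Both cartons measure about 29 x 80 mm at 30 mm high, so they're right. I'll pick the left carton first.

```bash
cat >> h.py <<'E'
def pick(c,yaw,opening,t=.006):
    f=best_phi([*c,.1],yaw+np.pi/2)
    robot.gripper_to(opening)
    robot.move_to([*c,.09],ori(f)); robot.movel([*c,t],max_speed=.08)
    robot.gripper_to(.02,strength=45)
    s=robot.sense(); print("grip",s["width"],s["grasp_force"],s["position"],s["clock"])
    robot.movel([*c,.2],max_speed=.2)
    s=robot.sense(); print("lift",s["width"],s["ft_force"],s["clock"])
def tool_pts(w):
    s=robot.sense(); return (w-s["position"])@Ro.from_rotvec(s["orientation"]).as_matrix()
E
python3 - <<'E'
from h import *
w=np.load("car.npz")["w"];x,y,z=np.moveaxis(w,-1,0);a=.115
u=-(x-.5274)*np.sin(a)+(y+.4247)*np.cos(a);v=(x-.5274)*np.cos(a)+(y+.4247)*np.sin(a)
for lo,hi,vm in((.008,.024,.016),(.04,.075,.016),(.07,.25,.045)):
    m=(z>lo)&(z<hi)&(abs(v)<vm)
    for sg in(1,-1):
        k=m&(u*sg>.017)&(abs(u)<.1); print(lo,sg,k.sum(),np.sort(abs(u[k]))[:8:2].round(3))
m=(abs(u)<.04)&(v>.04)&(v<.1)&(z>.045);print("wire",w[m][:5].round(3))
pick([.4924,-.3165],.191,.06)
im,w=snap("held1")
E
```

```text
0.008 1 20 [0.098 0.098 0.098 0.098]
0.008 -1 208 [0.025 0.026 0.026 0.026]
0.04 1 0 []
0.04 -1 268 [0.023 0.024 0.025 0.025]
0.07 1 0 []
0.07 -1 13853 [0.025 0.025 0.026 0.026]
wire [[ 0.589 -0.457  0.048]
 [ 0.59  -0.458  0.05 ]
 [ 0.587 -0.456  0.046]
 [ 0.588 -0.456  0.05 ]
 [ 0.588 -0.457  0.051]]
grip 0.02919617895168794 45.29021501541138 [ 0.49265268 -0.31668059  0.00650863] 6.9333
lift 0.02911635409592549 [ 0.58076691 -0.02016477 -2.26442185] 8.05
```

View pics/held1.png

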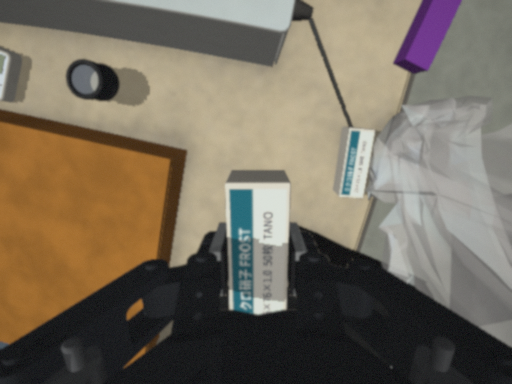

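Carton a is held squarely, with its far end at (258,178). The bag stands close to carton b, so I'll deal with that when I get there. Next I measure the hold and go to the magazine.

Run:
```python
from h import *
D=np.load("held1.npz");w=D["w"];t=tool_pts(w)
tx,ty,tz=np.moveaxis(t,-1,0)
m=(tx>.015)&(tx<.06)&(abs(ty)<.02)&(tz>-.04)&(tz<.03)
print(m.sum(),"topz",np.median(tz[m&(tx<.035)&(abs(ty)<.01)]),"end x",np.percentile(tx[m&(abs(ty)<.012)],[95,99,100]),"ty",np.percentile(ty[m&(tx>.025)],[1,99]))
a=.115
for nm in("car","held1"):
    w=np.load(nm+".npz")["w"];x,y,z=np.moveaxis(w,-1,0)
    u=-(x-.5274)*np.sin(a)+(y+.4247)*np.cos(a);v=(x-.5274)*np.cos(a)+(y+.4247)*np.sin(a)
    for v0 in np.arange(-.1,.08,.02):
        r=[]
        for lo,hi in((.01,.04),(.04,.075),(.075,.12),(.12,.2),(.2,.3),(.3,.5)):
            k=(v>v0)&(v<v0+.02)&(z>lo)&(z<hi)&(u<-.018)&(u>-.25);r.append(round(float(np.percentile(u[k],99)),3) if k.sum()>8 else None)
        print(nm,round(v0,2),r)
```

```text
3965 topz -0.02402884373186322 end x [0.03957748 0.039711   0.03990335] ty [-0.01565592  0.01348206]
car -0.1 [-0.054, None, None, None, None, None]
car -0.08 [-0.058, None, None, None, None, None]
car -0.06 [-0.02, -0.063, None, None, None, None]
car -0.04 [-0.018, -0.022, -0.038, -0.04, -0.069, None]
car -0.02 [-0.026, -0.023, -0.031, -0.035, -0.071, None]
car 0.0 [-0.026, -0.03, -0.026, -0.039, -0.072, None]
car 0.02 [-0.027, -0.027, -0.027, -0.063, -0.091, None]
car 0.04 [-0.031, -0.028, -0.036, -0.096, None, None]
car 0.06 [-0.045, -0.046, -0.073, -0.104, None, None]
held1 -0.1 [-0.053, -0.075, -0.09, -0.106, None, None]
held1 -0.08 [-0.056, -0.068, -0.089, -0.064, None, None]
held1 -0.06 [-0.02, -0.064, -0.054, -0.051, None, None]
held1 -0.04 [-0.018, -0.021, -0.037, -0.039, None, None]
held1 -0.02 [-0.026, -0.023, -0.031, -0.035, None, None]
held1 0.0 [-0.026, -0.029, -0.026, -0.039, None, None]
held1 0.02 [-0.027, -0.026, -0.026, -0.061, None, None]
held1 0.04 [-0.031, -0.028, -0.037, -0.092, None, None]
held1 0.06 [-0.046, -0.047, -0.072, None, None, None]
```

```bash
cat >> h.py <<'E'
MC=np.array([.4906,.2153]); MY=.17
def over_mag(z,off):
    "TCP over the well; off = carton centre along tool x"
    f=best_phi([*MC,z],MY); ax=np.array([-np.sin(f),np.cos(f)])
    p=MC-off*ax; robot.move_to([*p,z],ori(f)); return p
def down(p,z0,z1,step,fmax,base,speed=.05):
    tr=[];z=z0
    while z>z1+1e-6:
        z=max(z-step,z1); robot.movel([*p,z],max_speed=speed)
        s=robot.sense(); f=s["ft_force"]-base; tr.append((round(s["position"][2]*1000,2),*np.round(f,1)))
        if f[2]>fmax or np.hypot(f[0],f[1])>12: print("STOP");break
    return z,tr
E
python3 - <<'E'
from h import *
p=over_mag(.2,-.0007); robot.movel([*p,.15],max_speed=.15); robot.hold(.2)
s=robot.sense(); b=s["ft_force"]; np.save("b.npy",np.r_[b,p]); print(s["clock"],b,s["position"],p)
z,t=down(p,.15,.12,.005,12,b); print(robot.sense()["clock"]); print(t)
E
```

```text
10.7083 [-0.04247211  0.99565052 -1.30910067] [0.49110784 0.21614123 0.15104235] [0.49048157 0.21598991]
12.2083
[(np.float64(144.78), np.float64(0.6), np.float64(-0.6), np.float64(-0.1)), (np.float64(139.62), np.float64(0.3), np.float64(-1.3), np.float64(-0.4)), (np.float64(134.65), np.float64(-0.4), np.float64(-0.8), np.float64(0.2)), (np.float64(129.67), np.float64(0.3), np.float64(-0.5), np.float64(-0.1)), (np.float64(124.66), np.float64(-0.3), np.float64(-0.4), np.float64(-1.3)), (np.float64(119.67), np.float64(0.7), np.float64(-1.5), np.float64(-0.7))]
```

Run:
```python
from h import *
a=np.load("b.npy");b,p=a[:3],a[3:]
z,t=down(p,.12,.08,.005,16,b)
z2=z
if z<=.0801: z2,t2=down(p,z,.064,.001,18,b); t+=t2
print(robot.sense()["clock"],robot.sense()["width"]); print([(float(r[0]),*map(float,r[1:])) for r in t])
```

```text
18.2083 0.029276571614498877
[(114.72, -0.5, -0.5, -0.4), (109.68, -1.6, 1.5, -1.5), (104.59, -0.3, -0.2, -1.0), (99.58, 0.7, 0.2, -1.5), (94.55, 0.5, -1.0, -3.0), (89.94, 2.0, -0.2, 1.3), (85.07, 1.3, 0.9, 1.3), (80.07, 1.4, -1.0, 2.4), (79.2, 1.5, -0.4, 5.7), (78.17, 1.9, -0.1, 5.7), (77.14, 1.9, -0.1, 4.9), (76.1, 1.5, -0.1, 6.0), (75.06, 1.9, 1.1, 5.3), (74.06, 1.7, 0.5, 6.3), (73.07, 1.9, 0.7, 5.8), (72.06, 1.8, 1.1, 6.6), (71.07, 2.5, 0.9, 6.2), (70.06, 1.7, 0.4, 5.9), (69.04, 2.3, 1.2, 6.2), (68.03, 2.7, 0.9, 6.3), (67.05, 3.4, 0.1, 6.0), (66.04, 2.6, 0.2, 7.0), (65.04, 2.7, 1.3, 6.2), (64.03, 2.9, 1.4, 6.7)]
```

Run:
```python
from h import *
a=np.load("b.npy");b,p=a[:3],a[3:]
robot.gripper_to(.044); s=robot.sense(); print(s["ft_force"]-b,s["width"])
robot.movel([*p,.15],max_speed=.1); 
print(robot.sense()["clock"])
s=robot.sense();R=Ro.from_rotvec(s["orientation"]).as_matrix()
f=np.arctan2(R[1,1],R[0,1]); P=look([*MC,.1],f,.25)
robot.move_to(P,ori(f)); im,w=snap("mag2",False)
x,y,z=np.moveaxis(w,-1,0);c,q=np.cos(MY),np.sin(MY)
u=(x-MC[0])*c+(y-MC[1])*q;v=-(x-MC[0])*q+(y-MC[1])*c
m=(abs(u)<.01)&(abs(v)<.025);print("top of contents",m.sum(),np.percentile(z[m],[5,50,95]))
m=(abs(u)<.03)&(abs(v)<.06)&(z>.115)&(z<.16);print("mouth",np.percentile(z[m],[50,90,99]))
cv2.imwrite("pics/mag2.png",cv2.resize(im[100:290,150:400,::-1],(750,570)))
print(robot.sense()["clock"])
```

```text
[-0.07089975 -0.30710623  1.47920507] 0.044404766998345876
19.5083
top of contents 5043 [0.09330138 0.33521826 0.34657031]
mouth [0.12615006 0.13404481 0.1351914 ]
20.0417
```

View pics/mag2.png

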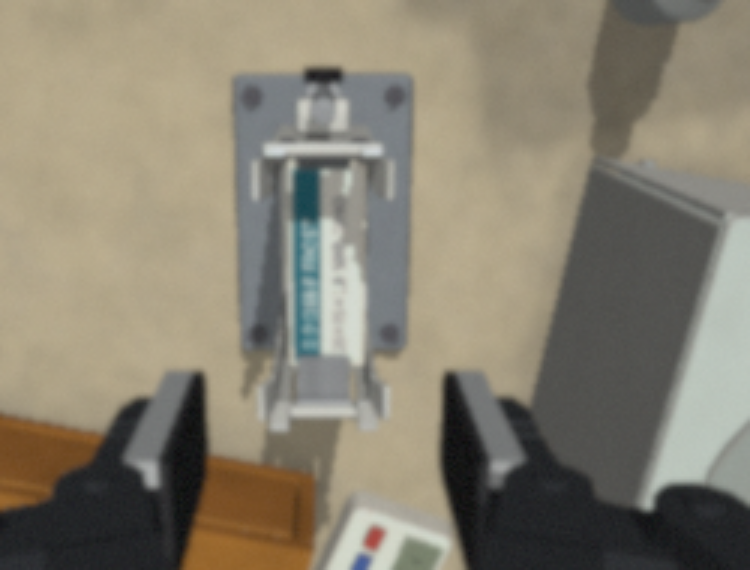

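The lips sit over both ends of the first carton; its top is at 93.3 mm, so h is about 5.3 mm. The bag is too close to carton b for a finger. I'll check the clearance for dragging it away by pressing on its top.

Run:
```python
from h import *
a=.115;W=[]
for nm in("car","held1"):
    w=np.load(nm+".npz")["w"].reshape(-1,3);x,y,z=w.T
    u=-(x-.5274)*np.sin(a)+(y+.4247)*np.cos(a);v=(x-.5274)*np.cos(a)+(y+.4247)*np.sin(a)
    k=(u<-.019)&(u>-.15)&(abs(v)<.15)&(z>.005)&(z<.3) if nm=="car" else (u<-.019)&(u>-.15)&(abs(v)<.15)&(z>.005)&(z<.15)
    W.append(np.c_[u,v,z][k])
W=np.vstack(W)
def cl(vlo,vhi,zlo,zhi):
    k=(W[:,1]>vlo)&(W[:,1]<vhi)&(W[:,2]>zlo)&(W[:,2]<zhi); return [round(float(q),3) for q in np.sort(W[k,0])[::-1][:9:4]],int(k.sum())
for vc in(-.04,-.03,-.02,-.01): print(vc,"body",cl(vc-.043,vc+.043,.095,.3),"finger",cl(vc-.03,vc+.03,.032,.1),"fingers straddle low",cl(vc-.012,vc+.012,.008,.07))
for v0 in np.arange(-.09,.06,.01): print(round(v0,2),cl(v0,v0+.01,.008,.028),cl(v0,v0+.01,.034,.07),cl(v0,v0+.01,.07,.11))
```

```text
-0.04 body ([-0.029, -0.03, -0.03], 8710) finger ([-0.019, -0.019, -0.019], 2587) fingers straddle low ([-0.019, -0.019, -0.019], 712)
-0.03 body ([-0.027, -0.027, -0.028], 12267) finger ([-0.019, -0.019, -0.019], 2658) fingers straddle low ([-0.019, -0.019, -0.019], 821)
-0.02 body ([-0.025, -0.026, -0.026], 16163) finger ([-0.019, -0.019, -0.019], 2587) fingers straddle low ([-0.019, -0.019, -0.02], 1062)
-0.01 body ([-0.025, -0.026, -0.026], 19382) finger ([-0.019, -0.019, -0.019], 2795) fingers straddle low ([-0.02, -0.021, -0.022], 1131)
-0.09 ([-0.052, -0.053, -0.054], 249) ([-0.074, -0.075, -0.075], 158) ([-0.086, -0.087, -0.087], 341)
-0.08 ([-0.055, -0.056, -0.057], 182) ([-0.07, -0.07, -0.071], 216) ([-0.085, -0.086, -0.087], 210)
-0.07 ([-0.06, -0.062, -0.063], 99) ([-0.065, -0.066, -0.066], 313) ([-0.088, -0.089, -0.089], 59)
-0.06 ([-0.062, -0.063, -0.065], 28) ([-0.062, -0.063, -0.063], 362) ([], 0)
-0.05 ([-0.025, -0.029, -0.033], 13) ([-0.019, -0.022, -0.062], 257) ([], 0)
-0.04 ([-0.022, -0.024, -0.026], 19) ([-0.019, -0.019, -0.02], 254) ([-0.038, -0.039, -0.04], 35
[... 206 characters left out ...]
01 ([-0.025, -0.026, -0.026], 204) ([-0.025, -0.025, -0.026], 281) ([-0.031, -0.031, -0.032], 202)
-0.0 ([-0.025, -0.026, -0.026], 266) ([-0.028, -0.029, -0.03], 207) ([-0.027, -0.028, -0.028], 212)
0.01 ([-0.026, -0.027, -0.027], 257) ([-0.03, -0.031, -0.032], 97) ([-0.025, -0.025, -0.025], 732)
0.02 ([-0.026, -0.027, -0.027], 167) ([-0.029, -0.029, -0.029], 121) ([-0.024, -0.025, -0.026], 1119)
0.03 ([-0.028, -0.029, -0.029], 102) ([-0.026, -0.027, -0.027], 251) ([-0.026, -0.026, -0.027], 1282)
0.04 ([-0.03, -0.031, -0.031], 54) ([-0.027, -0.027, -0.028], 641) ([-0.029, -0.03, -0.031], 1146)
0.05 ([-0.034, -0.035, -0.036], 58) ([-0.031, -0.032, -0.032], 752) ([-0.062, -0.063, -0.063], 787)
```

Dragging from the top with the hand tilted away from the bag leaves enough room, so I'll do that.

Run:
```python
from h import *
a=.115;V=np.array([np.cos(a),np.sin(a)]);U=np.array([-np.sin(a),np.cos(a)]);B=np.array([.5274,-.4247])
tilt=Ro.from_rotvec(np.r_[V,0]*-.3)
robot.gripper_to(0.0)
c=B-.015*V; o=[]
for f in(a,a+np.pi):
    R=(tilt*Ro.from_rotvec(ori(f))).as_rotvec(); q=robot.inverse_kinematics([*(c+.03*U),.16],R)
    if q is not None:o.append((np.abs(q-robot.sense()["qpos"]).max(),R))
R=min(o,key=lambda t:t[0])[1]
robot.move_to([*(c+.03*U),.16],R); robot.movel([*c,.045],max_speed=.12); robot.hold(.1)
b=robot.sense()["ft_force"];print(b,robot.sense()["clock"])
z,t=down(c,.045,.026,.0015,7,b); print([(float(r[0]),float(r[3])) for r in t[-4:]])
if t[-1][3]>5:
    e=c+.032*U-.02*V
    robot.movel([*e,z],max_speed=.04); s=robot.sense(); print(s["ft_force"]-b,s["position"],s["clock"])
    robot.movel([*e,z+.04])
P=None
f=a+np.pi/2
o=[]
for g in(f,f-np.pi):
    P=look([.515,-.39,.03],g,.22);q=robot.inverse_kinematics(P,ori(g))
    if q is not None:o.append((np.abs(q-robot.sense()["qpos"]).max(),g,P))
_,g,P=min(o,key=lambda t:t[0]); robot.move_to(P,ori(g)); robot.gripper_to(.05)
im,w=snap("car2");x,y,z=np.moveaxis(w,-1,0); print(robot.sense()["clock"],g)
for r in robot.masks_of("wrist","carton_a"):
    m=(cv2.erode(r["region"].astype(np.uint8),np.ones((3,3)))>0)&(z>.024)&(z<.04)
    if m.sum()>50: print(round(r["confidence"],2),m.sum(),np.median(z[m]),rect(w[m]),np.median(im[m],axis=0))
```

```text
[-0.21444419  0.33407309  1.03646254] 24.0083
STOP
[(34.38, -1.2), (32.88, -1.4), (32.09, 6.5), (31.72, 23.3)]
[-0.52158309  0.47102852 -0.14328336] [ 0.48910224 -0.39710442  0.03002825] 27.6
29.975 -1.4557963267948966
0.75 1450 0.03034128602010952 (array([ 0.5239, -0.4261]), (29.2, 82.4), np.float64(0.13)) [203. 204. 195.]
0.74 1949 0.030241103724572282 (array([ 0.6853, -0.4687]), (30.3, 81.0), np.float64(-0.198)) [123.  64. 154.]
```

View pics/car2.png

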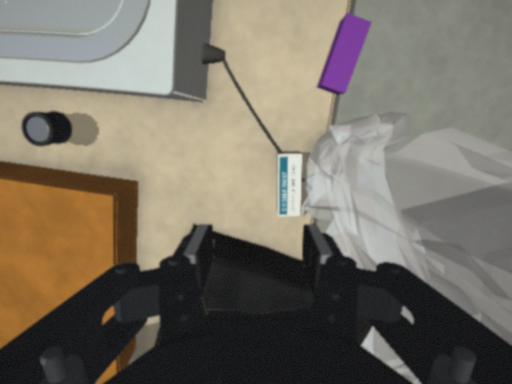

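The carton barely moved: the tip slid off, and it's now at (290,185) in the picture, beside the bag. New plan: open the hand fully, tilt it away from the bag, pinch the carton by its two ends and carry it clear.

Run:
```python
from h import *
a=.13;V=np.array([np.cos(a),np.sin(a)]);U=np.array([-np.sin(a),np.cos(a)]);B=np.array([.5239,-.4261])
tilt=Ro.from_rotvec(np.r_[V,0]*-.5); c=B-.0135*U; o=[]
for f in(a,a+np.pi,a-np.pi):
    R=(tilt*Ro.from_rotvec(ori(f))).as_rotvec(); q=robot.inverse_kinematics([*c,.05],R)
    if q is not None:o.append((np.abs(q-robot.sense()["qpos"]).max(),R))
R=min(o,key=lambda t:t[0])[1]
robot.gripper_to(.086)
robot.move_to([*(c+.02*U),.08],R); robot.movel([*c,.032],max_speed=.1); robot.hold(.15)
s=robot.sense(); b=s["ft_force"]; e=c-s["position"][:2]; print("err u,v",e@U,e@V,s["width"],s["clock"])
c2=c+e
z,t=down(c2,.032,-.002,.0035,5,b); print([(float(r[0]),*map(float,r[1:])) for r in t[-4:]],robot.sense()["position"],robot.sense()["clock"])
```

```text
err u,v 0.00014760866744575847 -0.0004633144515512766 0.08519820108355465 32.65
[(7.17, 0.7, -0.4, -1.0), (3.68, 1.4, -0.7, -1.1), (0.2, 1.1, -0.9, -0.4), (-2.19, 0.7, -0.5, -0.9)] [ 0.52505704 -0.43936412 -0.00218561] 35.15
```

Run:
```python
from h import *
a=.13;V=np.array([np.cos(a),np.sin(a)]);U=np.array([-np.sin(a),np.cos(a)])
robot.gripper_to(.07,strength=40); s=robot.sense(); print(s["width"],s["grasp_force"],s["ft_force"])
p=s["position"]
if s["width"]>.079:
    robot.movel(p+[0,0,.006],max_speed=.05)
    q=p[:2]+.075*U-.01*V
    robot.movel([*q,p[2]+.006],max_speed=.1); print("w",robot.sense()["width"])
    robot.movel([*q,p[2]+.0006],max_speed=.05); robot.gripper_to(.086)
    robot.movel([*q,.06],max_speed=.15)
    B=np.array([.5239,-.4261])+.075*U-.01*V; o=[]
    for g in(a+np.pi/2,a-np.pi/2):
        P=look([*B,.03],g,.2);k=robot.inverse_kinematics(P,ori(g))
        if k is not None:o.append((np.abs(k-robot.sense()["qpos"]).max(),g,P))
    _,g,P=min(o,key=lambda t:t[0]); robot.move_to(P,ori(g))
    im,w=snap("car3");x,y,z=np.moveaxis(w,-1,0); print(robot.sense()["clock"],g,B)
    for r in robot.masks_of("wrist","carton_a"):
        m=(cv2.erode(r["region"].astype(np.uint8),np.ones((3,3)))>0)&(z>.024)&(z<.04)
        if m.sum()>50: print(round(r["confidence"],2),m.sum(),np.median(z[m]),rect(w[m]),np.median(im[m],axis=0))
```

```text
0.0812373200465719 49.71035957336426 [-0.26400623  1.50876328  2.38544763]
w 0.0815880675862195
38.95 -1.4407963267948967 [ 0.50426182 -0.3530292 ]
0.72 2212 0.030232643413017735 (array([ 0.6858, -0.4683]), (29.5, 81.8), np.float64(-0.191)) [122.  63. 152.]
0.58 1527 0.030418044813787237 (array([ 0.5054, -0.3531]), (29.3, 81.0), np.float64(0.133)) [213. 213. 201.]
```

View pics/car3.png

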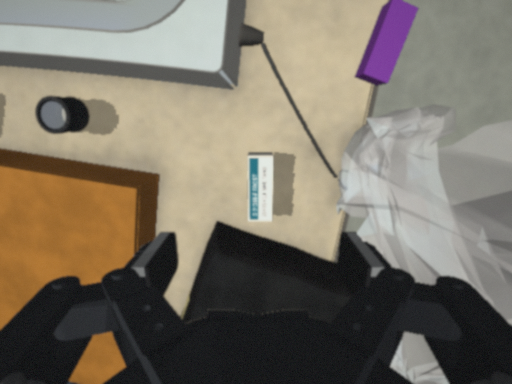

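Carton b now stands free at (261,187), where the vision and my computed position agree within 1 mm. I'll pick it up and start the second loading.

Run:
```python
from h import *
pick([.5048,-.3531],.133,.06)
im,w=snap("held2",False);tx,ty,tz=np.moveaxis(tool_pts(w),-1,0)
m=(tx>.015)&(tx<.06)&(abs(ty)<.012)&(tz>-.04)&(tz<.03)
top=np.median(tz[m&(tx<.035)]);end=np.percentile(tx[m],99);print("top",top,"end",end)
off=np.clip((end-.0405),-.002,.002)
p=over_mag(.2,off); robot.movel([*p,.15],max_speed=.15); robot.hold(.15)
s=robot.sense(); b=s["ft_force"]; np.save("b.npy",np.r_[b,p]); print(s["clock"],b,s["position"],p)
z,t=down(p,.15,.08,.006,15,b,.06)
if z<.0801: z,t2=down(p,z,.074,.002,16,b,.05);t+=t2
print(z,robot.sense()["clock"],robot.sense()["width"]); print([(float(r[0]),*map(float,r[1:])) for r in t])
```

```text
grip 0.029021684672750424 45.354201793670654 [ 0.50508195 -0.3533218   0.0065291 ] 41.4833
lift 0.029197677652936033 [ 0.00449831  0.03355014 -1.42908622] 42.6
top -0.0240411952977526 end 0.0409177449781679
45.325 [-0.04961266 -0.25949802 -0.41908841] [0.4914209  0.21505966 0.15119727] [0.49067068 0.21488828]
0.074 49.075 0.02937588806331002
[(143.83, 0.2, 1.2, -0.2), (137.57, -0.7, 0.9, -0.8), (131.56, 0.3, 0.4, -0.6), (125.61, -0.0, 0.3, -0.9), (119.61, 0.6, -0.3, -0.9), (113.74, -0.1, 2.5, -1.3), (107.86, -0.0, 3.1, -1.6), (101.84, -0.3, 3.3, -0.2), (96.1, 0.6, 3.4, 2.1), (90.14, -0.1, 3.0, 2.8), (84.11, -1.1, 2.9, 3.4), (80.16, 0.1, 3.0, 3.6), (78.22, 0.1, 2.5, 4.6), (76.2, -0.4, 3.4, 4.9), (74.19, 0.4, 3.5, 4.9)]
```

Run:
```python
from h import *
a=np.load("b.npy");b,p=a[:3],a[3:]
z,t=down(p,.074,.0705,.00175,13,b,.03); z,t2=down(p,z,.0672,.0006,12,b,.02); t+=t2
print(z,robot.sense()["clock"],robot.sense()["width"]); print([(float(r[0]),*map(float,r[1:])) for r in t])
```

```text
0.0672 51.075 0.029395473239034884
[(72.48, -0.0, 3.5, 6.3), (70.73, 0.3, 2.9, 6.1), (70.25, -0.2, 4.0, 8.6), (69.66, -0.6, 3.6, 7.8), (69.07, -1.7, 4.0, 8.2), (68.41, -1.0, 3.0, 7.0), (67.87, -1.0, 2.9, 8.1), (67.77, -1.3, 2.9, 11.5)]
```

Run:
```python
from h import *
a=np.load("b.npy");b,p=a[:3],a[3:]
z,t=down(p,.0672,.0666,.0003,15,b,.02); print([(float(r[0]),*map(float,r[1:])) for r in t])
im,w=snap("press",False)
```

```text
STOP
[(67.56, -2.3, 2.3, 13.6), (67.37, -2.6, 2.1, 15.6)]
```

The force rises by 10 N/mm, so this is the stop, about 2 mm past the snap. I'll release and check.

Run:
```python
from h import *
a=np.load("b.npy");b,p=a[:3],a[3:]
robot.movel([*p,.0676],max_speed=.02)
robot.gripper_to(.044); s=robot.sense(); print(s["ft_force"]-b,s["width"])
robot.movel([*p,.15],max_speed=.1)
s=robot.sense();R=Ro.from_rotvec(s["orientation"]).as_matrix();f=np.arctan2(R[1,1],R[0,1]); P=look([*MC,.1],f,.25)
robot.move_to(P,ori(f)); im,w=snap("mag3",False)
x,y,z=np.moveaxis(w,-1,0);c,q=np.cos(MY),np.sin(MY)
u=(x-MC[0])*c+(y-MC[1])*q;v=-(x-MC[0])*q+(y-MC[1])*c
m=(abs(u)<.01)&(abs(v)<.025)&(z<.2);print("top",m.sum(),np.percentile(z[m],[5,50,95]),robot.sense()["clock"])
cv2.imwrite("pics/mag3.png",cv2.resize(im[100:290,150:400,::-1],(750,570)))
```

```text
[0.10969105 0.10923204 0.04825436] 0.04392107493242063
top 744 [0.09256377 0.09364599 0.09482605] 53.675
```

View pics/mag3.png

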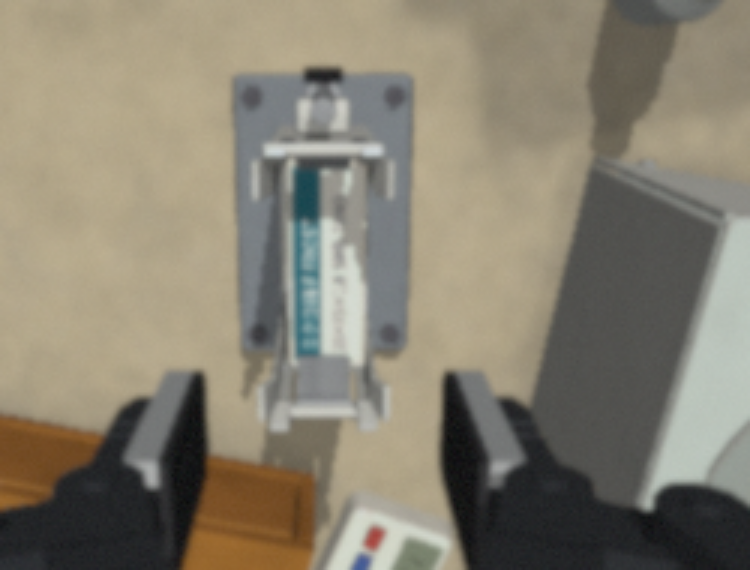

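The second carton sits under the lips at the same height as the first did (93.6 mm), and the lower lip overlaps its end at (323,375). I'm handing in.

```bash
python3 -c "
from station import robot
print(robot.hand_in())"
```

```text
the job is handed in; nothing more can be done
None
```

Both cartons are in the magazine with the lips over them and the gripper clear; the job was handed in at about 54 s, with at most about 16 N measured while pressing.

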